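Board out over the inspection camera

TASK

Lift the loose dust cover off the round inspection camera well by its knob and set it down gently, knob up, on the bench away from the well. Then take the circuit board by its heat sink and slide it straight out along the riser, flat on it all the way, over the well until its outer end is level with the tip of the gauge's pin, and keep hold of it so that it does not tip: the program finishes while still holding the board there, flat on the riser and touching neither the well nor the gauge. Leave everything else on the bench alone.

Things in the scene. Friction and masses are not known exactly. Their poses are not given: they have to be found in the camera images.
- riser: Fixed plywood bench riser, level top 85 mm above the bench, 150 mm (its x) by 240 mm (its y). Origin: at bench height under the middle of its OUTER edge, the one facing the camera well; the top spans y 0 to +240 mm, x -75 to +75 mm. Its -y axis points outward, towards the well. Stands turned up to 0.25 rad from the world axes.
- board: Loose circuit board on the riser, 110 (its x) x 260 (its y) x 4 mm, 0.3 to 0.55 kg, balanced within 15 mm of its middle. Origin: centre of its underside. Its -y end is the outer end, overhanging the riser by 30 to 60 mm at first, 165 to 195 mm at the pin, where it tips unless held. Within 0.05 rad of the riser. Parts to 26 mm tall; bare for 60 mm outward of the heat sink and 35 mm beside it.
- heatsink (a point): Centre of the top of the finned aluminium heat sink fixed on the board's inner part, by which to hold it: 30 mm (board x) by 26 mm (board y), 38 mm tall above the board's top face, 95 mm from the board's middle towards +y. Can be gripped from above either way, and is strong enough to push, pull and press on.
- board_end (a point): Middle of the board's outer (-y) end edge, on its top face: 130 mm from the board's middle.
- pointer: Fixed steel gauge: a rod on a round foot (48 mm across), 118 mm tall, beyond the far long side of the board's path, with a level pointed pin at 90 mm height aimed at the path. Origin: centre of the foot's underside; same directions as the riser.
- pointer_tip (a point): Sharp tip of the gauge's pin, 80 mm to the side of the riser's centre line and about 25 mm clear of the board's long edge, 90 mm above the bench. Its frame is parallel to the riser's. Measured along the riser's y axis it marks where the board's outer end must come.
- well: Fixed round aluminium pot 90 mm across and 55 mm tall, open at the top, with an upward-looking inspection camera inside; 115 to 140 mm outward from the riser's outer edge, in the board's path. Origin: centre of its underside.
- cover: Loose aluminium dust cover on the well, 0.12 to 0.2 kg: disc 100 mm across, 8 mm thick, under it a step 72 mm wide, 4 mm high, on top a black knob. Origin: centre of the step's underside (51 mm up on the well, 0 on the bench); disc top at 12 mm, knob top at 50 mm. On the well its knob blocks the board. Bench at x 0.42 to 0.56, y -0.38 to -0.20 m is free to set it down.
- cover_knob (a point): Centre of the top of the cover's knob: upright cylinder 22 mm across, 38 mm tall.
- screwdriver: Screwdriver lying on the near side of the well; bystander. Origin on its underside.
- dish: Small steel bowl 68 mm across, 28 mm tall, on the near side; bystander. Origin: centre of its underside.
- spool: Spool of solder wire, 54 mm across, 46 mm tall, standing at the right; bystander. Origin: centre of its underside.
- meter: Black multimeter 85 x 160 x 36 mm lying flat near the robot on the left; bystander. Origin: centre of its underside.
- speaker: Black speaker box 70 x 170 x 45 mm at the far right; bystander. Origin: centre of its underside.
- can: Spray can 52 mm across, 140 mm tall, at the far left; bystander. Origin: centre of its underside.
- brush: Small brush lying at the far side, beyond the pointer; bystander. Origin on its underside.
Things that resemble listed ones, but are neither listed nor needed, are in the scene too. Leave any blue or yellow look-alike of the cover alone. What is shaped like the pointer but purple is not meant.

How it is judged (in metres and radians):
On the way, in this order (a step that is already met when the one before it is completed fails the run):
1. the cover is off the well and stands released, knob up, on the bench (horizontal distance between cover and well above 0.11 m and height (world z) of cover below 0.006 m and angle between cover's own z axis and vertical below 0.1 rad and linear speed of cover below 0.02 m/s and contact force between the fingers and cover below 0.05 N), for 0.2 s.
2. the board's outer end is level with the pin's tip, the board flat on the riser and held (y of board_end in the frame of pointer_tip between -0.006 and 0.006 m and angle between board's own z axis and vertical below 0.05 rad and angle between the y axis of board and the y axis of riser, either way round below 0.12 rad and z of board in the frame of riser between 0.08 and 0.09 m and contact force between the fingers and board above 1 N and contact force between board and riser above 0.5 N and linear speed of board below 0.02 m/s and contact force between board and well below 0.2 N and contact force between board and cover below 0.2 N and contact force between board and pointer below 0.2 N), for 0.3 s.
At the end, for the whole second after the job is handed in: Fingers hold the board (>1 N); it rests on the riser (>0.5 N), still, level to 0.05 rad, square to 0.12 rad, outer end within 6 mm of the pin's tip along the riser, touching no well, cover or gauge; cover knob up, released, on the bench, over 110 mm from the well's centre (all of step 1 and all of step 2); the arm keeps its last pose, push and grip.
It fails at once if the board tips (more than 0.12 rad) (angle between board's own z axis and vertical above 0.12 rad).
It fails at once if the board is lifted off the riser (15 mm) instead of slid (z of board in the frame of riser above 0.1 m).
It fails at once if the cover is dropped (falls faster than 0.5 m/s unheld) (linear speed of cover above 0.5 m/s and contact force between the fingers and cover below 0.1 N).
It fails at once if a bystander is moved by more than 20 mm (distance of any of screwdriver, dish, spool, meter, speaker, can, brush from where it was at the start of the episode above 0.02 m).
It also fails if it takes over 58 s, if anything falls off the work surface, if the arm or the gripper's body presses on something with over 40 N, if the wrist force passes 120 N, or if a joint passes its speed limit or range.

ROBOT

A 6-joint arm with a two-finger parallel gripper is mounted at the origin on the work surface. World frame = base frame: x ahead of the robot, y to its left, z up, the work surface at z = 0. Lengths are in mm, angles in rad, forces in N, time in s.
With the tool pointing down it reaches from about 300 to 850 mm from the base axis. Payload 4.2 kg.
Tool frame: the origin (TCP) lies at the very end of the fingers, on their centre line; the grasp point (between the pads) lies 19 mm behind it (arm.pinch_z is the distance from the TCP to the grasp point, in mm); z points along the fingers, y is the direction in which the jaws open and shut (so a half turn about z gives the same grasp; the last joint's range is limited). The gripper opens to 91 mm and grips with 3 to 60 N. Pads are 32 mm wide; open, the fingers measure 118 mm over their backs; the gripper's body (76 mm by 178 mm) begins 60 mm behind the grasp point.
Start: joints at [-1.296, 0.32, 1.565, -0, 1.257, -0.02], TCP at [167.068, -550.21, 213.976] pointing down, gripper open.
Joint ranges: [-3.11, 3.11], [-0.84, 2.01], [0.21, 2.61], [-1.34, 4.49], [0.05, 2.63], [-2.56, 2.56]. Speed limits (rad/s): [2.57, 2.57, 3.14, 3.14, 3.14, 3.14].

INTERFACE

Orientations are given as a unit quaternion [x, y, z, w].
In Python, from cell import arm, claw, capture, camera_info gives the robot as it stands. Calls block until the motion is done:
- arm.move_ptp(position, orientation): joint-space move of the TCP to a pose.
- arm.move_straight(position, rotation=None, vel=150, force_limit=None): straight line of the TCP; rotation=None keeps the orientation; vel is the mean speed in mm/s. With force_limit (N) it stops when the force on the tool has changed by that much, and returns True; else False.
- arm.set_joints(angles): joint-space move.
- claw.let_go() and claw.close(force=None): open the fingers fully, or close them until they stop; force is the grip in N (None keeps the last).
- arm.hold(seconds).
- arm.inverse_kinematics(position, orientation): joint angles nearest the present ones, or None.
- capture(name): name is "scene" or "top" or "wrist"; returns the picture (420x560x3 uint8, red, green, blue); there is no depth.
- camera_info(name): a dict with "camera_matrix" (3x3 intrinsics, pixels), "pose" (4x4, takes a point from camera to world coordinates). Camera axes: x right, y up, looking along -z (the intrinsics and any distortion apply to the point x, -y, -z); pixel columns grow to the right and rows downward; lengths in mm; the calibration is good to about 2 mm. A picture is of the moment at which its call begins: read the wrist's pose just before it. camera_info takes no time and is no camera call; for the wrist camera it gives the pose at the moment of the call.
A pose or a line that the arm cannot do raises arm.MotionError and nothing moves.
- arm.finish_job(): hands the job in, once; it reports no verdict.
Readings, each from a call of its own:
- arm.get_time_s(): time.
- arm.get_qpos(): joint angles.
- arm.get_qvel(): joint speeds.
- arm.get_joint_torque(): joint torques, N m.
- arm.get_ee_pos(): TCP position.
- arm.get_orientation(): TCP orientation.
- arm.get_force(): force on the tool from outside, world axes, zero at the start.
- arm.get_moment(): the same for the moment, N m.
- arm.get_width(): finger opening in mm.
Only numpy, scipy, OpenCV 4.12 (cv2) and the standard library are available. Lean on these libraries where they do the work, as an engineer would, in place of code of your own. Each camera call takes 0.05 s, during which the arm holds its last target. There are 200 camera calls.

## Working session

There is one attempt and no reset: what is moved stays moved. The work goes in short steps, each a Python script; the robot and the scene stay as the last script left them, time stands still between calls to the robot, and variables do not carry over. Pictures are saved under pics/ and viewed, on a budget of 10 in all, crops included, one or two more only if the job needs it, and the job is handed in when it is done.

```bash
mkdir -p pics; ls; python3 - <<'E'
from cell import arm,claw,capture,camera_info
import cv2
for n in("scene","top"):
    i=camera_info(n); print(n,i["camera_matrix"],i["pose"].tolist() if hasattr(i["pose"],'tolist') else i["pose"],[k for k in i])
    cv2.imwrite(f"pics/{n}0.png",cv2.resize(capture(n)[:,:,::-1],(800,600),interpolation=cv2.INTER_CUBIC))
    if 'distortion' in i: print(i['distortion'])
E
```

```text
pics
scene [[403.7060992    0.         281.98828757]
 [  0.         403.7060992  205.86541083]
 [  0.           0.           1.        ]] [[-0.4581196039818059, -0.6561674602435695, 0.5996421370826578, 1205.4542932275901], [0.8888137665990521, -0.3470159633554708, 0.29931590248511736, 360.69261808777696], [0.011684038324100475, 0.6700926691838809, 0.7421854875665939, 897.8249943982102], [0.0, 0.0, 0.0, 1.0]] ['camera_matrix', 'pose']
top [[520.45038447   0.         285.71648138]
 [  0.         520.45038447 210.77553166]
 [  0.           0.           1.        ]] [[-0.0025003859431114947, 0.9874708727405587, -0.1577815691363698, 325.6900997183084], [-0.9999879617663744, -0.0018029027121218586, 0.004563536363703847, 12.763262538471244], [0.0042218944169311184, 0.1577910803271534, 0.9874634932880922, 1468.4712628059583], [0.0, 0.0, 0.0, 1.0]] ['camera_matrix', 'pose']
```

View pics/top0.png

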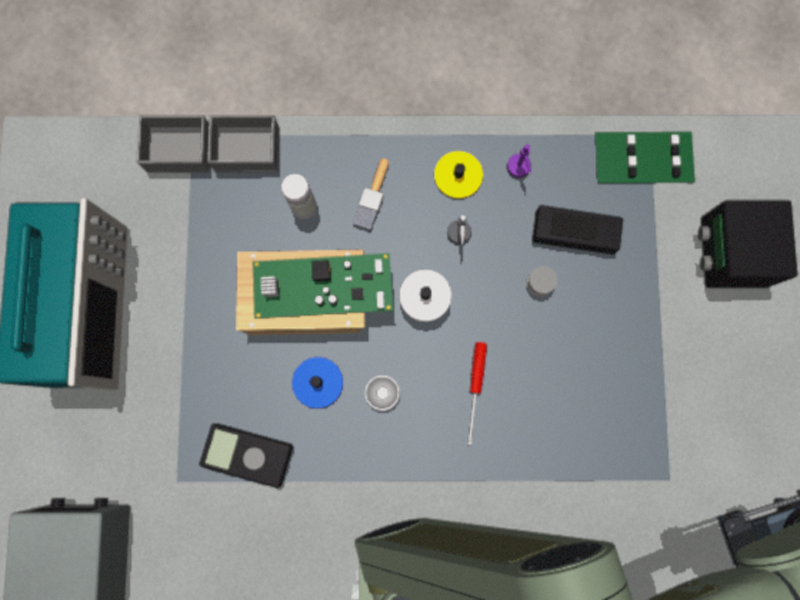

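View pics/scene0.png

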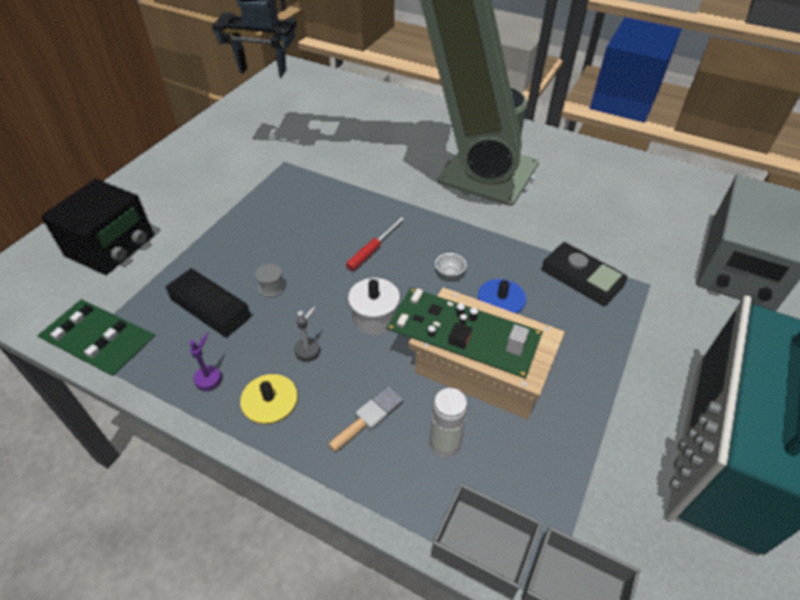

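The camera images show one aluminium cover on the well, at top px (425,295), knob at (426,293). The blue (317,382) and yellow (458,174) ones are look-alikes. The grey gauge is at (460,232) with its pin pointing down in the image; the purple one at (520,163) is not meant. The green board on the riser is at (320,285); the other green board at top right (645,157) is not meant. Next is one close crop to confirm these and read pixels.

```bash
python3 - <<'E'
from cell import capture
import cv2
im=capture("top")[:,:,::-1]
c=im[145:240,160:340]; cv2.imwrite("pics/crop1.png",cv2.resize(c,None,fx=4.4,fy=4.4,interpolation=cv2.INTER_CUBIC))
E
```

```text
(no output)
```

View pics/crop1.png

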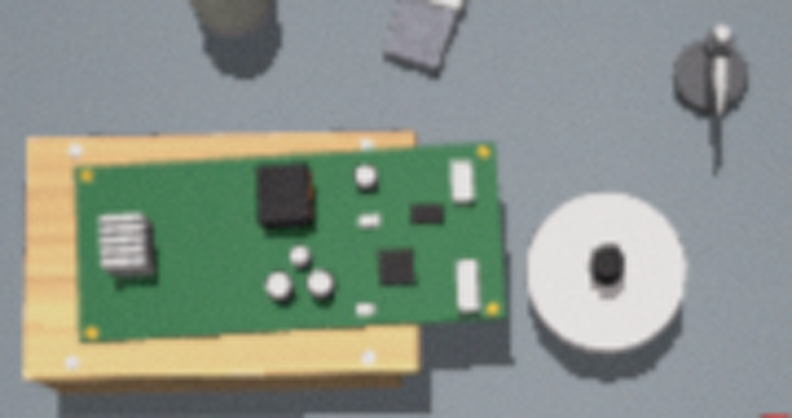

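```bash
cat > h.py <<'E'
import numpy as np
from cell import arm,claw,capture,camera_info
def ray(info,uv,z):
    K=np.array(info["camera_matrix"]);T=np.array(info["pose"])
    d=np.linalg.inv(K)@[uv[0],uv[1],1]; d=T[:3,:3]@[d[0],-d[1],-d[2]]
    o=T[:3,3]; return o+d*(z-o[2])/d[2]
def px(info,P):
    K=np.array(info["camera_matrix"]);T=np.array(info["pose"])
    p=T[:3,:3].T@(np.array(P)-T[:3,3]); q=K@[p[0],-p[1],-p[2]]; return q[:2]/q[2]
def quat(yaw): # tool down, jaw (tool y) axis at angle yaw+90deg from world x
    return [float(np.cos(yaw/2)),float(np.sin(yaw/2)),0.,0.]
E
python3 - <<'E'
from h import *
i=camera_info("top"); np.set_printoptions(precision=1,suppress=True)
def c(u,v,z): return ray(i,(160+(u+.5)/4.4-.5,145+(v+.5)/4.4-.5),z)
for n,p in dict(r1=(27,137,85),r2=(415,132,85),r3=(420,375,85),r4=(23,378,85),b1=(77,168,89),b2=(495,143,89),b3=(505,317,89),b4=(80,342,89),hs=(121,241,127),knob=(607,257,101),disc=(607,272,63),foot=(711,77,0),rodtop=(722,33,118),tipA=(717,112,90),tipB=(716,173,90)).items(): print(n,c(*p))
s=camera_info("scene")
for p in((313,308),(315,307)): print(ray(s,(p[0]*.7,p[1]*.7),90))
for p in [(374,282)]: print('knob scene',ray(s,(p[0]*.7,p[1]*.7),101))
print('orient',arm.get_orientation(),arm.pinch_z); w=camera_info('wrist'); print(w['pose'],arm.get_ee_pos())
E
```

```text
r1 [643.8 332.3  85. ]
r2 [646.6  92.6  85. ]
r3 [495.2  88.5  85. ]
r4 [493.9 329.6  85. ]
b1 [623.3 300.   89. ]
b2 [638.6  43.   89. ]
b3 [530.2  36.8  89. ]
b4 [515.3 294.9  89. ]
hs [570.7 264.6 127. ]
knob [565.1 -25.2 101. ]
disc [562.3 -26.2  63. ]
foot [703.1 -97.4   0. ]
rodtop [700.3 -95.6 118. ]
tipA [657.8 -94.   90. ]
tipB [619.3 -92.9  90. ]
[660.9 -95.6  90. ]
[657.1 -93.7  90. ]
knob scene [559.8 -23.2 101. ]
orient [ 1.   0.1 -0.  -0. ] 18.8
[[   0.3    0.9    0.2  235.1]
 [  -1.     0.3    0.1 -529.3]
 [  -0.    -0.3    1.   384.5]
 [   0.     0.     0.     1. ]] [ 167.  -549.8  213.3]
```

```bash
python3 - <<'E'
from h import *
import cv2
for y in (np.pi/2,-np.pi/2,0.06,0.06-np.pi):
  for p in ([563,-25,180],[563,-25,71],[490,-290,21],[570,265,95],[572,128,95]): 
    q=arm.inverse_kinematics(p,quat(y)); print(round(y,2),p,None if q is None else np.round(q,2))
arm.move_ptp([490,-290,280],quat(np.pi/2) if arm.inverse_kinematics([490,-290,21],quat(np.pi/2)) is not None else quat(-np.pi/2))
E
```

```text
1.57 [563, -25, 180] [-0.06  0.33  1.65 -0.    1.17 -0.06]
1.57 [563, -25, 71] [-0.06  0.43  1.79 -0.    0.92 -0.06]
1.57 [490, -290, 21] [-0.55  0.5   1.83 -0.    0.82 -0.55]
1.57 [570, 265, 95] [ 0.42  0.49  1.6  -0.    1.05  0.42]
1.57 [572, 128, 95] [ 0.2   0.43  1.71 -0.    1.    0.2 ]
-1.57 [563, -25, 180] None
-1.57 [563, -25, 71] None
-1.57 [490, -290, 21] None
-1.57 [570, 265, 95] None
-1.57 [572, 128, 95] None
0.06 [563, -25, 180] [-0.06  0.33  1.65 -0.    1.17  1.45]
0.06 [563, -25, 71] [-0.06  0.43  1.79 -0.    0.92  1.45]
0.06 [490, -290, 21] [-0.55  0.5   1.83 -0.    0.82  0.96]
0.06 [570, 265, 95] [ 0.42  0.49  1.6  -0.    1.05  1.93]
0.06 [572, 128, 95] [ 0.2   0.43  1.71 -0.    1.    1.71]
-3.08 [563, -25, 180] [-0.06  0.33  1.65 -0.    1.17 -1.7 ]
-3.08 [563, -25, 71] [-0.06  0.43  1.79 -0.    0.92 -1.7 ]
-3.08 [490, -290, 21] [-0.55  0.5   1.83 -0.    0.82 -2.19]
-3.08 [570, 265, 95] [ 0.42  0.49  1.6  -0.    1.05 -1.21]
-3.08 [572, 128, 95] [ 0.2   0.43  1.71 -0.    1.   -1.43]
```

```bash
python3 - <<'E'
from h import *
import cv2
arm.move_ptp([563,-25.5,220],quat(np.pi/2)); arm.hold(.3)
w=camera_info("wrist"); im=capture("wrist"); np.savez("w1.npz",K=w["camera_matrix"],T=w["pose"])
im=cv2.resize(im[:,:,::-1],(800,600),interpolation=cv2.INTER_CUBIC).copy()
for P in ([563,-25.5,101],[656,-94.5,90],[584,40,89]):
    p=px(w,P)*800/560; print(P,p); cv2.drawMarker(im,tuple(int(v) for v in p),(255,0,255),0,12,1)
cv2.imwrite("pics/w1.png",im); print(arm.get_time_s(),arm.get_ee_pos())
E
```

```text
[563, -25.5, 101] [392.5107194  298.44247692]
[656, -94.5, 90] [540.64347603 400.72115304]
[584, 40, 89] [429.43334023 180.75134015]
3.1333 [563.02690798 -26.23829889 220.16192719]
```

View pics/w1.png

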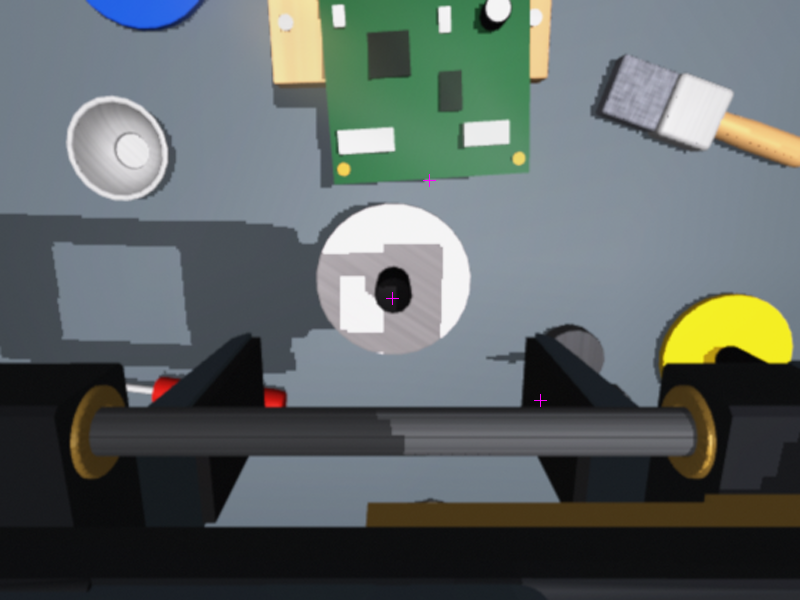

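Knob appears at about (394,296), within 2 px (about 1 mm) of the prediction. The board's end middle is at (431,179), also matching its prediction. Grasping the cover now.

```bash
python3 - <<'E'
from h import *
import cv2
x,y=563.5,-25.5
print(arm.move_straight([x,y,72],vel=120,force_limit=8), arm.get_ee_pos())
claw.close(30); print("w",arm.get_width(),arm.get_force())
z0=arm.get_ee_pos()[2]
arm.move_straight([x,y,z0+3],vel=20); arm.move_straight([x,y,200],vel=120)
print("w",arm.get_width(),arm.get_force(),arm.get_time_s())
arm.move_straight([490,-290,200],vel=180); arm.move_straight([490,-290,z0-51+12],vel=120); arm.hold(.2)
print("hit",arm.move_straight([490,-290,z0-51-4],vel=15,force_limit=4),arm.get_ee_pos(),z0-51,arm.get_force(),arm.get_width(),arm.get_time_s())
E
```

```text
False [564.07670805 -25.54432208  72.70254764]
w 21.246468718322742 [ 0.47785453 -0.28546766  0.87111145]
w 21.174317332672587 [ 0.06001585  1.23211764 -1.18196024] 7.075
hit True [ 489.89841727 -289.94747281   20.93736527] 20.973838672987668 [0.07877648 0.36835704 5.42279159] 21.447123249208207 11.2667
```

```bash
python3 - <<'E'
from h import *
import cv2
claw.let_go(); arm.move_straight([490,-290,160],vel=120)
arm.move_ptp([530,-20,300],quat(0.013)); arm.hold(.4)
w=camera_info("wrist"); im=capture("wrist"); np.savez("w2.npz",camera_matrix=w["camera_matrix"],pose=w["pose"])
cv2.imwrite("pics/w2raw.png",im[:,:,::-1])
im=cv2.resize(im[:,:,::-1],(800,600),interpolation=cv2.INTER_CUBIC).copy()
for P in ([656,-94.5,90],[584,40,89]): print(px(w,P)*800/560)
cv2.imwrite("pics/w2.png",im); print(arm.get_time_s(),arm.get_ee_pos())
cv2.imwrite("pics/top2raw.png",capture("top")[:,:,::-1])
E
```

```text
[504.84760452  89.51896993]
[310.93273951 194.7235468 ]
15.95 [529.98483302 -20.10840353 299.93154756]
```

View pics/w2.png

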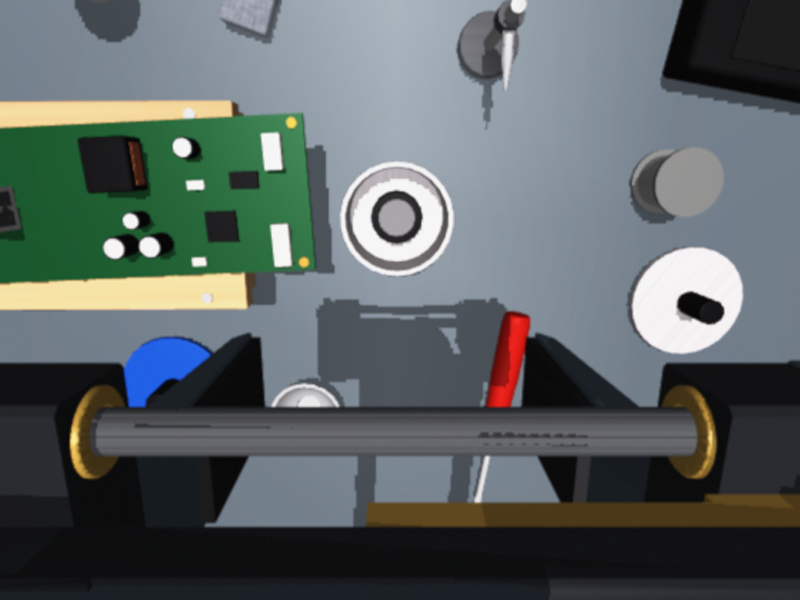

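The cover stands knob up on the bench at (687,300) and the well is open. The pin's tip is at (506,91), close to the predicted (505,90). The board's end corners are at (304,113) and (315,270).

```bash
python3 - <<'E'
from h import *
import cv2
np.set_printoptions(precision=1,suppress=True)
w=dict(np.load("w2.npz")); s=.7
for n,p in dict(tip=(506,91,90),b2=(304,113,89),b3=(315,270,89),r2=(232,101,85),r3=(248,307,85),rl1=(0,103,85),rl2=(0,310,85),well=(397,218,55)).items():
    print(n,ray(w,(p[0]*s,p[1]*s),p[2]))
arm.move_ptp([520,262,260],quat(0.058)); arm.hold(.4)
w=camera_info("wrist"); im=capture("wrist"); np.savez("w3.npz",camera_matrix=w["camera_matrix"],pose=w["pose"])
im=cv2.resize(im[:,:,::-1],(800,600),interpolation=cv2.INTER_CUBIC).copy()
print(px(w,[570.7,264.6,127])/s,arm.get_time_s()); cv2.imwrite("pics/w3.png",im)
E
```

```text
tip [655.1 -95.4  90. ]
b2 [639.3  43.3  89. ]
b3 [529.1  38.5  89. ]
r2 [647.   93.8  85. ]
r3 [498.8  91.3  85. ]
rl1 [643.7 255.7  85. ]
rl2 [494.  282.4  85. ]
well [565.3 -22.4  55. ]
[393.1 208.2] 17.55
```

View pics/w3.png

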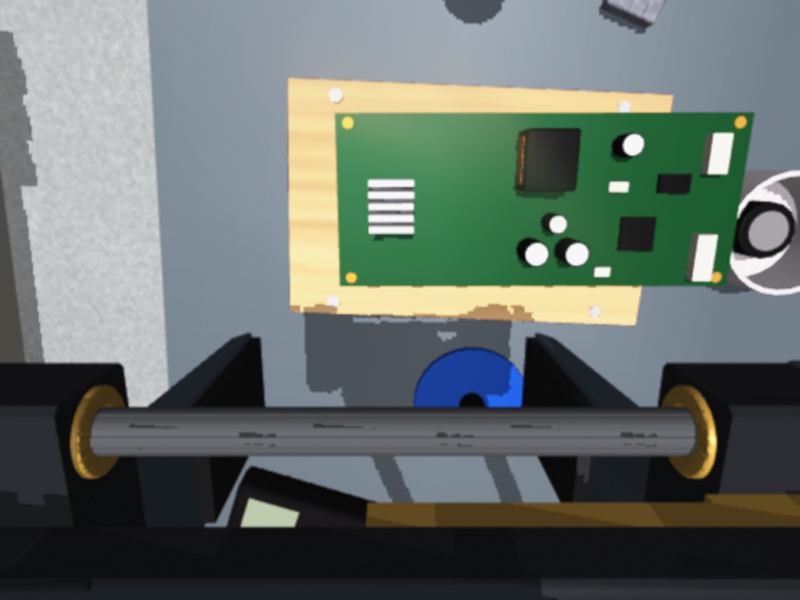

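```bash
python3 - <<'E'
from h import *
np.set_printoptions(precision=2,suppress=True)
w=dict(np.load("w3.npz")); s=.7
P={n:ray(w,(p[0]*s,p[1]*s),p[2]) for n,p in dict(hs=(391,207,127),a=(288,78,85),b=(672,96,85),c=(636,325,85),d=(290,310,85),b1=(336,113,89),b2=(754,113,89),b3=(724,286,89),b4=(341,286,89)).items()}
for n in P: print(n,P[n])
for u,v in ("ba","cd","ba"),: pass
yaw=lambda A,B: np.arctan2(-(B-A)[0],(B-A)[1])
print("riser",yaw(P['b'],P['a']),yaw(P['c'],P['d']),"board",yaw(P['b2'],P['b1']),yaw(P['b3'],P['b4']))
x,y=571,265.3
arm.move_ptp([x,y,180],quat(.058)); print(arm.move_straight([x,y,94.5],vel=90,force_limit=8),arm.get_ee_pos())
claw.close(40); print(arm.get_width(),arm.get_force(),arm.get_ee_pos(),arm.get_time_s())
E
```

```text
hs [571.31 265.86 127.  ]
a [643.23 333.8   85.  ]
b [646.31  95.19  85.  ]
c [497.72  91.56  85.  ]
d [494.78 331.57  85.  ]
b1 [624.17 303.16  89.  ]
b2 [638.79  44.6   89.  ]
b3 [529.32  39.29  89.  ]
b4 [514.62 296.6   89.  ]Traceback (most recent call last):
  File "<stdin>", line 6, in <module>
ValueError: too many values to unpack (expected 2)
```

```bash
python3 - <<'E'
from h import *
np.set_printoptions(precision=2,suppress=True)
x,y=571.2,265.6
arm.move_ptp([x,y,180],quat(.057)); print(arm.move_straight([x,y,94.5],vel=90,force_limit=8),arm.get_ee_pos())
claw.close(40); print(arm.get_width(),arm.get_force(),arm.get_ee_pos(),arm.get_time_s())
p=arm.get_ee_pos()
print("press",arm.move_straight([p[0],p[1],p[2]-3],vel=10,force_limit=6),arm.get_ee_pos(),arm.get_force(),arm.get_time_s())
E
```

```text
False [571.69 265.84  95.23]
25.70374415132361 [-0.02 -0.93  0.14] [571.2  265.55  94.47] 20.125
press True [571.23 265.59  94.47] [ 0.78 -0.19  3.58] 20.3333
```

```bash
python3 - <<'E'
from h import *
np.set_printoptions(precision=2,suppress=True)
R=.0145; n=np.array([-np.sin(R),np.cos(R)]); p0=np.array([571.2,265.6])
for d,yaw in ((12,.057),(50,.0145),(100,.0145)):
    q=p0-d*n; r=arm.move_straight([q[0],q[1],94.0],quat(yaw),vel=40,force_limit=30)
    print(d,r,arm.get_ee_pos(),arm.get_force(),arm.get_moment(),arm.get_width(),arm.get_time_s())
    if r: break
import cv2
i=camera_info("top"); im=capture("top")[:,:,::-1]; cv2.imwrite("pics/top3.png",cv2.resize(im[135:245,150:340],None,fx=4.2,fy=4.2,interpolation=cv2.INTER_CUBIC))
E
```

```text
12 False [571.59 253.34  94.48] [1.13 1.19 5.6 ] [0.17 0.16 0.02] 25.729156833479323 20.775
50 False [572.36 215.83  94.48] [-0.36  3.5   4.61] [ 0.31  0.2  -0.01] 25.859403160898925 21.875
100 False [572.94 166.27  94.53] [-1.22  4.58  5.31] [ 0.55  0.21 -0.1 ] 25.581685473578514 23.275
```

View pics/top3.png

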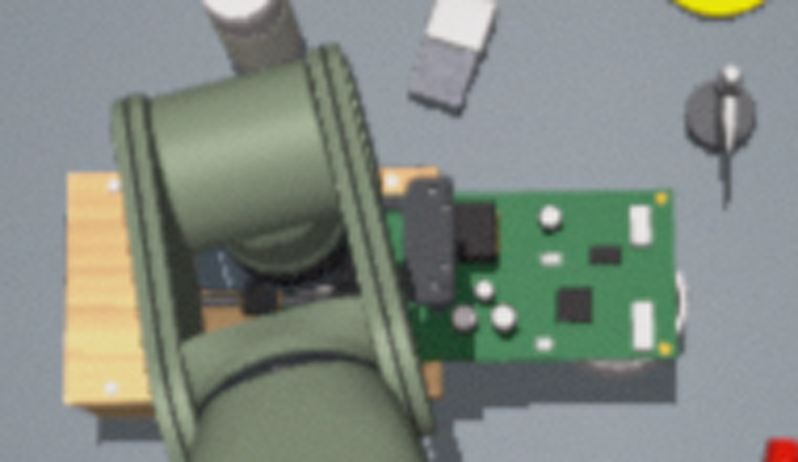

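```bash
python3 - <<'E'
from h import *
import cv2
np.set_printoptions(precision=2,suppress=True)
R=.0145; n=np.array([-np.sin(R),np.cos(R)]); p0=np.array([571.2,265.6])
for d,z in ((120,93.8),(136,93.6)):
    q=p0-d*n; r=arm.move_straight([q[0],q[1],z],quat(R),vel=30,force_limit=30)
    print(d,r,arm.get_ee_pos(),arm.get_force(),arm.get_moment(),arm.get_width(),arm.get_time_s())
    if r: break
a=capture("top")[:,:,::-1][150:230,285:345]; b=capture("scene")[:,:,::-1][185:265,195:305]
f=lambda m,s:cv2.resize(m,None,fx=s,fy=s,interpolation=cv2.INTER_CUBIC)
A=f(a,7);B=f(b,3.4); c=np.zeros((560,800,3),np.uint8); c[:560,:420]=A; c[:272,420:420+374]=B
cv2.imwrite("pics/fin1.png",c)
E
```

```text
120 False [573.34 146.34  94.55] [-0.25  3.22  7.23] [ 0.73  0.27 -0.1 ] 26.008839189469832 24.1417
136 False [573.65 130.45  94.56] [0.33 4.78 7.37] [ 0.9   0.29 -0.06] 25.851763526227284 24.825
```

View pics/fin1.png

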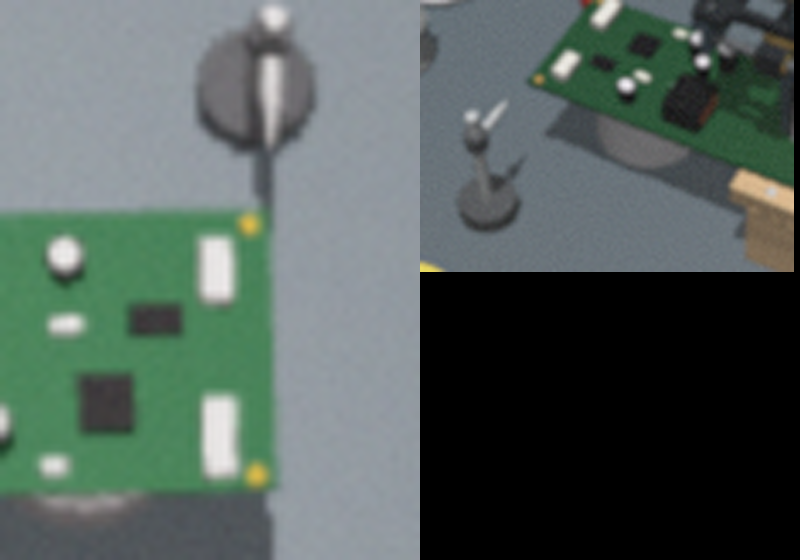

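```bash
python3 - <<'E'
from h import *
np.set_printoptions(precision=2,suppress=True)
i=camera_info("top"); c=lambda u,v,z: ray(i,(285+(u+.5)/7-.5,150+(v+.5)/7-.5),z)
t=c(270,152,90); e1=c(271.5,212,89); e2=c(275.5,490,89); m=(e1+e2)/2
n=np.array([-np.sin(.0145),np.cos(.0145),0]); print(t,e1,e2,"dy",(m-t)@n,"yaw",np.arctan2(*(e1-e2)[[1,0]]))
arm.hold(.8); print(arm.get_ee_pos(),arm.get_force(),arm.get_moment(),arm.get_width(),arm.get_qvel(),arm.get_time_s())
E
```

```text
[654.38 -95.53  90.  ] [630.8  -95.86  89.  ] [522.07 -95.88  89.  ] dy 0.7916925480489362 yaw 0.00016173646674631952
[573.65 130.48  94.53] [-0.25  3.75  7.12] [ 0.89  0.28 -0.14] 25.770418313075183 [-0. -0.  0. -0. -0.  0.] 25.725
```

```bash
python3 -c "
from cell import arm
arm.finish_job(); print(arm.get_time_s(),arm.get_ee_pos(),arm.get_force())"
```

```text
the job is handed in; nothing more can be done
the job is handed in; nothing more can be done
```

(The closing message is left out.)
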